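# Back off the glue press by one turn

### The job

The phone in the small glue press is ready to come out: open the press by pushing its hand wheel round by the upright handle through exactly one full turn, anticlockwise seen from above, so that the handle stops where it began, to within about a finger's width. Push the handle with the fingers without pinching it, then take the hand clear; leave the phone and the other things on the table where they are.

Things in the scene. Friction and masses are not known exactly. Their poses are not given: they have to be found in the camera images.
- press: small bench glue press, fixed to the table: grey base plate 190 (x) by 250 (y) by 22 mm, two steel pillars 216 mm apart along y, a grey bridge 45 mm wide in x across them, top 130 mm above the table, a horizontal steel hand wheel above the bridge. Origin: centre of the underside of the base, on the table, straight below the wheel's axis. z up
- hub (a point): centre of the top of the wheel's hub, 166 mm above the table, on the wheel's upright axis; hub 40 mm across. The rim is a round bar of 16 mm, 170 mm across between bar centres, its top 158 mm above the table; three spokes 13 mm thick lie level with it
- wheel (a joint): turn of the hand wheel about its upright axis, rad, grows anticlockwise seen from above; it starts anywhere between 0 and 5 and can go from -2.5 to 17, without a stop in between. One turn (6.283) raises the pressing plate 10 mm. It turns stiffly (0.2 N m, some 2.5 N at the handle) and stays where it is left
- handle_mid (a point): point on the handle's axis at mid-height of the handle, 191 mm above the table and 85 mm from the wheel's axis; it travels round with the wheel
- handle: the handle: upright round black plastic grip 26 mm across standing on the rim at the outer end of a spoke, from 160 to 222 mm above the table; it spins freely on its own pin. Origin: centre of its lower end, 160 mm above the table; z up
- phone: phone, 74 by 150 by 8 mm, black, lying loose on the base of the press below the plate. Origin: centre of its underside
- screwdriver: screwdriver 180 mm long with orange handle, lying beside the press. Origin at about its middle
- jar: clear jar, 56 mm across, 75 mm high, steel cap, standing beside the press. Origin: centre of its underside
- coil: flat copper hob coil, 96 mm across, 14 mm high, lying beside the press. Origin: centre of its underside
- bits: yellow case of driver bits, 75 by 120 by 18 mm (30 mm with the bits), lying on the table. Origin: centre of its underside
- spanner: steel spanner 150 mm long, lying on the table. Origin at about its middle
- fan: square black cooling fan, 80 by 80 by 25 mm, lying on the table. Origin: centre of its underside

How it is judged:
By the outcome, as a careful person would: the job done as asked, in the order asked, and still so for the second after the job is handed in, with the robot touching nothing.
It also fails if it takes over 61 s, if anything falls off the work surface, if the arm or the gripper's body presses on something with over 40 N, if the wrist force passes 120 N, or if a joint passes its speed limit or range.

### The arm

A 6-joint arm with a two-finger parallel gripper is mounted at the origin on the work surface. World frame = base frame: x ahead of the robot, y to its left, z up, the work surface at z = 0. Lengths are in m, angles in rad, forces in N, time in s.
With the tool pointing down it reaches from about 0.375 to 0.9 m from the base axis. Payload 3.1 kg.
Tool frame: the origin (TCP) lies between the finger pads; the fingertips stand robot.tip_extent ahead of it and the grasp point (between the pads) lies 3 mm ahead of it (robot.tip_extent is the distance from the TCP to the fingertips, in m); z points along the fingers, x is the direction in which the jaws open and shut, and the axes are right-handed (so a half turn about z gives the same grasp; the last joint's range is limited). The gripper opens to 87 mm and grips with 3 to 60 N. Pads are 19 mm wide; open, the fingers measure 117 mm over their backs; the gripper's body (75 mm by 190 mm) begins 51 mm behind the grasp point.
Start: joints at [1.095, 0.527, 1.433, -0, 1.181, -0.178], TCP at [0.183, 0.598, 0.209] pointing down, gripper open.
Joint ranges: [-3.08, 3.08], [-0.75, 2.2], [0.22, 2.44], [-1.43, 4.57], [0, 2.65], [-2.85, 2.85]. Speed limits (rad/s): [2.79, 2.79, 3.14, 3.14, 3.14, 3.14].

### API

Orientations are given as a unit quaternion [x, y, z, w].
In Python, from rig import robot, cams gives the robot as it stands.
- The arm moves only by the tool carry_out, never from a script. Its argument "steps" is a list of rows, each a list of 3 entries, a list of its own where there are three numbers: the shift along the world's x, y, z in cm, then the turn about the world's z in degrees, then the closure, from 0 (fully open) to 1 (shut). In form: [[[dx, dy, dz], spin, fingers], ...]. A call has 1 to 10 rows; each row shifts and turns the pose as measured when the row begins; what a row does not reach is not made up. A row lasts 1/10 s, in which the tool goes at most 50 mm and 8.59 degrees, less where a joint would pass 70% of its speed; a pose out of reach is approached as far as the arm can. A call with a gripper value outside its range is refused whole. The fingers move at their own pace and stop on an object; "squeeze" is the grip in N (left out, the last holds). Time passes only in rows, so rows that do not move let the fingers close. It gives the time, the measured TCP pose, the force and the opening at its end, in the units of the state.
- robot.get_obs(): the state, without advancing time (a new reading comes with each control period).
- cams.camera(name): name is "side" or "top" or "wrist"; returns a dict with "pixels" (384x512x3 uint8, red, green, blue), "fx", "fy", "cx", "cy" (pixels), "k1" (the pictures are not rectified: a ray, as slopes to the right and down, at radius r is drawn at 1 + k1 r^2 times it, then the intrinsics apply), "eye" and "rotation" of the camera in the world. Camera axes: x right, y up, looking along -z (the intrinsics and any distortion apply to the point x, -y, -z); pixel columns grow to the right and rows downward; lengths in m; the calibration is good to about 2 mm. A picture is of the moment at which its call begins. There is no depth.
- robot.hand_in(): hands the job in, once; it reports no verdict.
The state is a dict: "time": time; "q": joint angles; "joint_velocities": joint speeds; "joint_torque": joint torques, N m; "position": TCP position; "tool_rot": TCP orientation; "ft_force": force on the tool from outside, world axes, zero at the start; "moment": the same for the moment, N m; "grip_width": finger opening in m.
Only numpy, scipy, OpenCV 4.12 (cv2) and the standard library are available. Lean on these libraries where they do the work, as an engineer would, in place of code of your own. Each camera call takes 0.05 s, during which the arm holds its last target. There are 200 camera calls.

## Working session

There is one attempt and no reset: what is moved stays moved. The work goes in short steps, Python scripts to look and compute and a tool call to move; the robot and the scene stay as the last step left them, time stands still between calls to the robot, and variables do not carry over. Pictures are saved under pics/ and viewed, about 8 in all and at most 12, crops included, and the job is handed in when it is done.

Besides the shell and the picture viewer there is one more tool, called after "Request:" as name(argument=value, ...), one argument or row to a line, values as JSON. carry_out: Moves the arm, as the interface text tells. Its arguments: {"type":"object","properties":{"steps":{"type":"array"},"squeeze":{"type":"number"}},"required":["steps"]}

```bash
ls; mkdir -p pics; cat > h.py <<'E'
import numpy as np, cv2
from rig import robot, cams
def shot(n,f):
    c=cams.camera(n); cv2.imwrite('pics/'+f,c['pixels'][:,:,::-1]); np.save('pics/'+f+'.npy',c,allow_pickle=True); return c
def load(f): return np.load('pics/'+f+'.npy',allow_pickle=True).item()
def ray(c,u,v):
    K=np.array([[c['fx'],0,c['cx']],[0,c['fy'],c['cy']],[0,0,1.]])
    p=cv2.undistortPoints(np.array([[[u,v]]],float),K,np.array([c['k1'],0,0,0.]))[0,0]
    return np.array(c['eye']),np.array(c['rotation']).reshape(3,3)@np.array([p[0],-p[1],-1.])
def onz(c,u,v,z):
    e,d=ray(c,u,v); return e+d*(z-e[2])/d[2]
def tri(a,b):
    A=[];B=[]
    M=np.zeros((3,3));y=np.zeros(3)
    for e,d in (a,b):
        d=d/np.linalg.norm(d);P=np.eye(3)-np.outer(d,d);M+=P;y+=P@e
    return np.linalg.solve(M,y)
E
python3 - <<'E'
from h import *
for n in('top','side'):
    c=shot(n,n+'0.png'); print(n,c['eye'],c['fx'],c['k1'],np.round(c['rotation'],2).tolist())
o=robot.get_obs();print(o,robot.tip_extent)
a=[cv2.imread(f'pics/{n}0.png') for n in('top','side')]
E
```

```text
pics
top [0.37460955 0.06632453 1.42376106] 419.1738668989801 -0.045205779050516974 [0.03, -0.04, -0.7, 0.71]
side [ 0.18812162 -0.80532041  1.02356494] 438.4315112938845 -0.028492846915800608 [0.38, -0.06, -0.14, 0.91]
{'time': 0.1, 'q': array([ 1.09549891e+00,  5.28348911e-01,  1.43376376e+00, -1.05203517e-05,
        1.18142710e+00, -1.78512750e-01]), 'joint_velocities': array([-0.0013769 , -0.00247998, -0.00183299,  0.001307  , -0.00025907,
       -0.00253152]), 'joint_torque': array([-7.67373658e-04, -4.40985882e+01, -1.77149284e+01,  6.34794636e-02,
        5.34035428e-02, -2.57586942e-05]), 'position': array([0.18244217, 0.59706036, 0.20798777]), 'tool_rot': array([ 8.03878693e-01,  5.94792485e-01, -8.70858058e-04,  4.35257091e-04]), 'ft_force': array([ 0.28470961,  0.79635361, -0.45758782]), 'moment': array([-0.09023239, -0.00292151, -0.04400401]), 'grip_width': 0.0869386792208319} 0.022
```

Rotation is a quaternion; fixing that in the helper.

```bash
sed -i "s/np.array(c\['rotation'\]).reshape(3,3)@/Rotation.from_quat(c['rotation']).as_matrix()@/; 1a from scipy.spatial.transform import Rotation" h.py
```

```text
(no output)
```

View pics/top0.png

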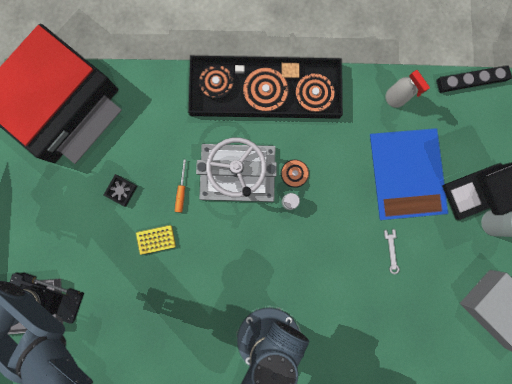

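View pics/side0.png

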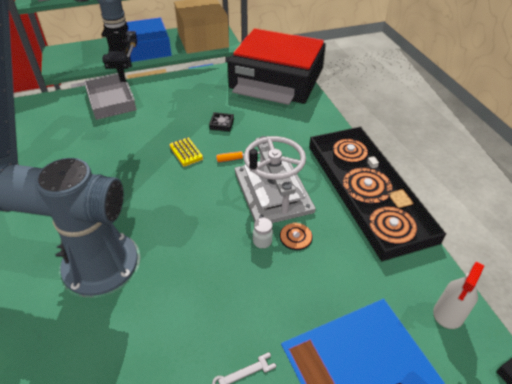

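The top view shows the wheel with its hub near (236,167) and the black handle near (247,191). In the side view the handle is near (253,158) and the hub near (275,155). Next I'll segment both.

```bash
python3 - <<'E'
from h import *
t=load('top0.png');s=load('side0.png')
def blob(c,x0,x1,y0,y1):
    p=c['pixels'][y0:y1,x0:x1].max(2)
    n,l,st,ce=cv2.connectedComponentsWithStats((p<60).astype('uint8'))
    for i in range(1,n):
        if st[i,4]>15: print(st[i]+[x0,y0,0,0,0],ce[i]+[x0,y0])
print('top');blob(t,200,275,135,205)
print('side');blob(s,235,310,130,215)
for n,c,b in(('top',t,(190,290,125,215)),('side',s,(225,320,125,225))):
    im=c['pixels'][b[2]:b[3],b[0]:b[1],::-1]
    cv2.imwrite(f'pics/{n}c.png',cv2.resize(im,None,fx=4,fy=4,interpolation=cv2.INTER_CUBIC))
a=cv2.imread('pics/topc.png');b=cv2.imread('pics/sidec.png')
h=max(a.shape[0],b.shape[0]);f=lambda i:np.pad(i,((0,h-i.shape[0]),(0,0),(0,0)))
cv2.imwrite('pics/both.png',np.hstack([f(a),f(b)]))
for n,u,v,z in(('hub',236,167,.166),('handle',247,191,.222)): print(n,onz(t,u,v,z))
E
```

```text
top
[243 187   8   9  58] [246.43103448 191.13793103]
side
[250 152   7  17 110] [253.         160.08181818]
hub [0.54879578 0.11146201 0.166     ]
handle [0.47188125 0.07666687 0.222     ]
```

View pics/both.png

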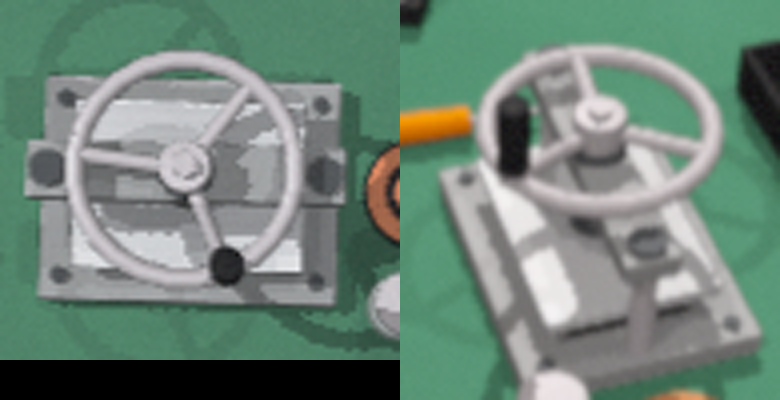

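```bash
python3 - <<'E'
from h import *
t=load('top0.png');s=load('side0.png')
h=tri(ray(t,236.2,166.2),ray(s,274.5,153.2)); print('hub',h)
k=tri(ray(t,246.6,191.1),ray(s,253.2,151)); print('handle top',k)
# rim ellipse from top: outer edges px
E=[onz(t,u,v,.150) for u,v in((207.2,164),(265.5,166),(236,137.7),(236,195.8))]
print('rim centre',(E[0][:2]+E[1][:2])/2,(E[2][:2]+E[3][:2])/2, np.linalg.norm(E[0]-E[1]))
hub=onz(t,236.2,166.2,.166); kk=onz(t,246.6,191.1,.222)
for a,b in((h,k),(hub,kk)):
    d=(b-a)[:2];print(np.hypot(*d),np.degrees(np.arctan2(d[1],d[0])))
R=Rotation.from_quat(robot.get_obs()['tool_rot']).as_matrix();print(R[:,0])
E
```

```text
hub [0.5520056  0.11089855 0.16323502]
handle top [0.47324742 0.07745093 0.22005379]
rim centre [0.55722266 0.11102195] [0.55243798 0.11207508] 0.17877906568521265
0.08556632119086034 -156.98967204769153
0.0862661542076956 -157.44683201717484
[ 0.29244228  0.95628125 -0.0019179 ]
```

Request:
carry_out(
  steps=[
    [[0,0,4.5],0,1],
    [[2.4,-4,0.5],0,1],
    [[2.4,-4,0],0,1],
    [[2.4,-4,0],0,1],
    [[2.4,-4,0],0,1],
    [[2.4,-4,0],0,1],
    [[2.4,-4,0],0,1],
    [[2.4,-4,0],0,1],
    [[2.4,-4,0],0,1],
    [[2.4,-4,0],0,1],
  ],
  squeeze=10,
)

```text
time: 1.1
position: [0.3994, 0.2275, 0.2556]
tool_rot: [0.8, 0.6, -0.002, 0.001]
ft_force: [0.5, -0.4, -0.1]
grip_width: 0.015
```

Request:
carry_out(
  steps=[
    [[2.0,-3,0],0,1],
    [[2,-3,0],0,1],
    [[2,-3,0],0,1],
    [[0,0,0],0,1],
    [[0,0,0],0,1],
  ],
)

```text
time: 1.6
position: [0.4633, 0.1278, 0.2544]
tool_rot: [0.803, 0.596, -0.003, 0.001]
ft_force: [-0.8, 0.0, -0.2]
grip_width: 0.0004
```

```bash
python3 - <<'E'
from h import *
o=robot.get_obs();print(o['position'],o['grip_width'],o['q'])
c=shot('wrist','w1.png');s=shot('side','s1.png')
cv2.imwrite('pics/m1.png',np.hstack([c['pixels'][:,:,::-1],cv2.resize(s['pixels'][100:230,200:320,::-1],None,fx=2.4,fy=2.4)[:384].copy().__array__()]) if 0 else np.hstack([c['pixels'][:,:,::-1],cv2.resize(s['pixels'][90:250,200:320,::-1],(288,384))]))
E
```

```text
[0.46327138 0.12776889 0.25442011] 0.00041996006931101486 [ 0.03892611  0.27567236  1.72324541 -0.004665    1.14623607 -1.2361676 ]
```

View pics/m1.png

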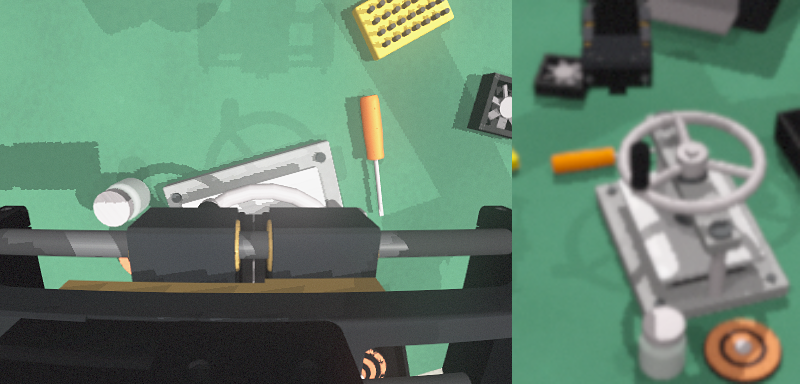

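The wrist and side views show the closed fingers just behind the handle (clockwise side), which is at about (640,165) in the combined picture. There is room to go down.

Request:
carry_out(
  steps=[
    [[0.3,0,-2.5],0,1],
    [[0.2,0,-2.0],0,1],
    [[0,0,-1.0],0,1],
    [[0,0,0],0,1],
  ],
)

```text
time: 2.1
position: [0.4656, 0.1332, 0.1989]
tool_rot: [0.8, 0.6, -0.002, 0.001]
ft_force: [-0.8, 0.0, 0.2]
grip_width: 0.0005
```

```bash
cat > plan.py <<'E'
from h import *
import sys
# usage: plan.py step_deg n : pusher rows along the circle (cm) from measured pose
H=np.array([.552,.111]);r=.085
st=float(sys.argv[1]);n=int(sys.argv[2])
o=robot.get_obs();p=o['position'];d=p[:2]-H
th=np.degrees(np.arctan2(d[1],d[0]));print('ang',th%360,'rad',np.hypot(*d),'z',p[2],'F',o['ft_force'],'q6',o['q'][5],'t',o['time'])
pts=[H+r*np.array([np.cos(a),np.sin(a)]) for a in np.radians(th+st*np.arange(1,n+1))]
q=p[:2]
for x in pts: print(np.round((x-q)*100,1).tolist(),end=' ');q=x
E
python3 plan.py 8 10
```

```text
ang 165.6124355046022 rad 0.08916691262839373 z 0.19892354977585502 F [-0.7515541   0.00763345  0.15664736] q6 -1.2346086181005642 t 2.1
[0.2, -1.3] [-0.0, -1.2] [0.1, -1.2] [0.3, -1.2] [0.4, -1.1] [0.6, -1.0] [0.7, -0.9] [0.8, -0.8] [1.0, -0.7] [1.0, -0.6]
```

Request:
carry_out(
  steps=[
    [[0.2,-1.3,0],0,1],
    [[0,-1.2,0],0,1],
    [[0.1,-1.2,0],0,1],
    [[0.3,-1.2,0],0,1],
    [[0.4,-1.1,0],0,1],
    [[0.6,-1.0,0],0,1],
    [[0.7,-0.9,0],0,1],
    [[0.8,-0.8,0],0,1],
  ],
)

```text
time: 2.9
position: [0.4943, 0.0411, 0.2006]
tool_rot: [0.8, 0.6, -0.003, -0.002]
ft_force: [-3.6, 1.9, -0.0]
grip_width: 0.0004
```

```bash
python3 plan.py 8 10; python3 - <<'E'
from h import *
s=shot('side','s2.png');t=shot('top','t2.png')
cv2.imwrite('pics/m2.png',np.hstack([cv2.resize(x['pixels'][90:230,190:320,::-1],(390,420)) for x in(t,s)]))
E
```

```text
ang 230.49551853445416 rad 0.0906445612256091 z 0.20062608399614734 F [-3.57342522  1.94379704 -0.01733841] q6 -1.4286205377025996 t 2.9
[1.3, -0.3] [1.1, -0.5] [1.1, -0.4] [1.2, -0.2] [1.2, -0.1] [1.2, 0.1] [1.2, 0.3] [1.1, 0.4] [1.0, 0.6] [1.0, 0.7]
```

View pics/m2.png

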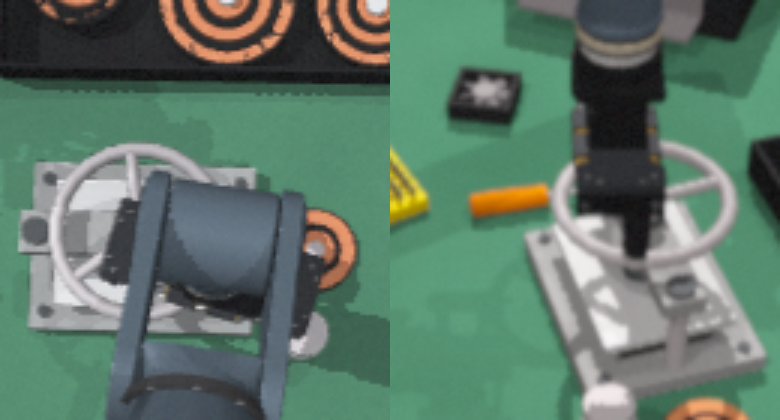

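The wheel is turning: the top view shows the spokes rotated, and in the side view the handle is ahead of the fingers. Continuing.

Request:
carry_out(
  steps=[
    [[1.3,-0.3,-0.1],0,1],
    [[1.1,-0.5,0],0,1],
    [[1.1,-0.4,0],0,1],
    [[1.2,-0.2,0],0,1],
    [[1.2,-0.1,0],0,1],
    [[1.2,0.1,0],0,1],
    [[1.2,0.3,0],0,1],
    [[1.1,0.4,0],0,1],
  ],
)

```text
time: 3.8
position: [0.5941, 0.0309, 0.1999]
tool_rot: [0.8, 0.601, -0.005, -0.0]
ft_force: [-1.8, -2.5, 0.7]
grip_width: 0.0001
```

```bash
python3 plan.py 8 10
```

```text
ang 297.74906335812847 rad 0.09045510406898337 z 0.1998858323064999 F [-1.76585567 -2.53217314  0.66571018] q6 -1.4174676999090592 t 3.8
[0.8, 1.1] [0.9, 0.8] [0.8, 0.9] [0.7, 1.0] [0.5, 1.1] [0.4, 1.1] [0.2, 1.2] [0.0, 1.2] [-0.1, 1.2] [-0.3, 1.2]
```

Request:
carry_out(
  steps=[
    [[0.8,1.1,0],0,1],
    [[0.9,0.8,0],0,1],
    [[0.8,0.9,0],0,1],
    [[0.7,1.0,0],0,1],
    [[0.5,1.1,0],0,1],
    [[0.4,1.1,0],0,1],
    [[0.2,1.2,0],0,1],
    [[-0.1,1.2,0],0,1],
  ],
)

```text
time: 4.6
position: [0.6447, 0.1168, 0.1999]
tool_rot: [0.799, 0.601, -0.005, 0.005]
ft_force: [-0.5, -2.9, -0.0]
grip_width: 0.0001
```

```bash
python3 plan.py 8 10; python3 - <<'E'
from h import *
s=shot('side','s3.png');t=shot('top','t3.png')
cv2.imwrite('pics/m3.png',np.hstack([cv2.resize(x['pixels'][90:230,190:320,::-1],(390,420)) for x in(t,s)]))
E
```

```text
ang 3.568190052855408 rad 0.0928765791049063 z 0.19986095737844847 F [-0.53746347 -2.93452201 -0.03630042] q6 -1.2677156258113353 t 4.6
[-0.9, 1.1] [-0.3, 1.1] [-0.5, 1.1] [-0.6, 1.0] [-0.8, 0.9] [-0.9, 0.8] [-1.0, 0.7] [-1.1, 0.5] [-1.1, 0.4] [-1.2, 0.2]
```

View pics/m3.png

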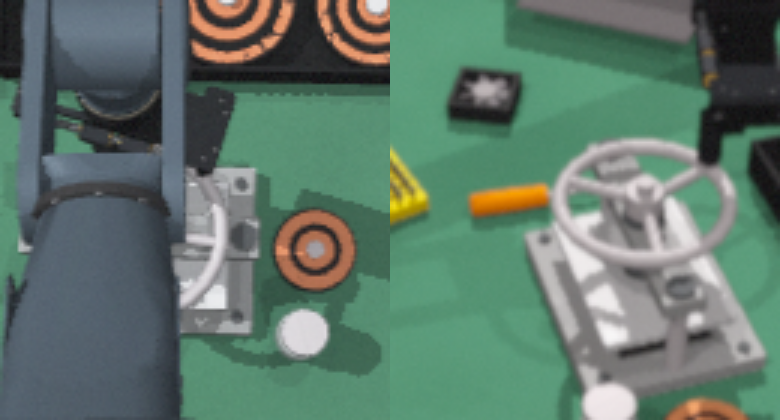

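The handle, at (708,135) in the side half, is on the far side and moving with the fingers. Continuing.

Request:
carry_out(
  steps=[
    [[-0.9,1.1,0],0,1],
    [[-0.3,1.1,0],0,1],
    [[-0.5,1.1,0],0,1],
    [[-0.6,1.0,0],0,1],
    [[-0.8,0.9,0],0,1],
    [[-0.9,0.8,0],0,1],
    [[-1.0,0.7,0],0,1],
    [[-1.1,0.5,0],0,1],
  ],
)

```text
time: 5.5
position: [0.5829, 0.1952, 0.2007]
tool_rot: [0.799, 0.601, -0.0, 0.008]
ft_force: [2.3, -1.3, -1.9]
grip_width: 0.0008
```

```bash
python3 plan.py 8 10
```

```text
ang 69.8234948599788 rad 0.08966556418402201 z 0.20069901359013131 F [ 2.27766874 -1.32884695 -1.90367625] q6 -1.1348972336334235 t 5.5
[-1.3, -0.1] [-1.2, 0.2] [-1.2, 0.0] [-1.2, -0.2] [-1.1, -0.3] [-1.1, -0.5] [-1.0, -0.6] [-0.9, -0.8] [-0.8, -0.9] [-0.7, -1.0]
```

Request:
carry_out(
  steps=[
    [[-1.3,-0.1,0],0,1],
    [[-1.2,0.1,0],0,1],
    [[-1.2,0.0,0],0,1],
    [[-1.2,-0.2,0],0,1],
    [[-1.1,-0.3,0],0,1],
    [[-1.1,-0.5,0],0,1],
    [[-1.0,-0.6,0],0,1],
    [[-0.9,-0.8,0],0,1],
  ],
)

```text
time: 6.3
position: [0.4814, 0.1801, 0.2014]
tool_rot: [0.8, 0.6, 0.004, 0.001]
ft_force: [0.7, 1.4, -1.0]
grip_width: 0.0005
```

```bash
python3 plan.py 8 10;  python3 - <<'E'
from h import *
s=shot('side','s4.png');t=shot('top','t4.png')
cv2.imwrite('pics/m4.png',np.hstack([cv2.resize(x['pixels'][90:230,190:320,::-1],(390,420)) for x in(t,s)]))
E
```

```text
ang 135.5861100891619 rad 0.0987684734613393 z 0.20144812299053963 F [ 0.70333008  1.42717076 -1.00573653] q6 -1.150374917875846 t 6.3
[0.2, -1.9] [-0.6, -1.0] [-0.5, -1.1] [-0.3, -1.1] [-0.2, -1.2] [-0.0, -1.2] [0.2, -1.2] [0.3, -1.1] [0.5, -1.1] [0.6, -1.0]
```

View pics/m4.png

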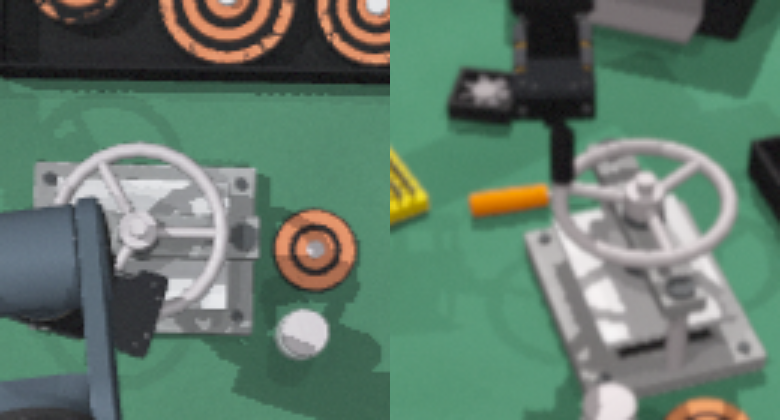

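Handle at about 150° (the right spoke lies at −90°), with the goal at 203°. The fingers have drifted to a 99 mm radius, so I'll bring them back in and slow down.

Request:
carry_out(
  steps=[
    [[0.2,-1.7,0],0,1],
    [[-0.4,-1.0,0],0,1],
    [[-0.4,-1.1,0],0,1],
    [[-0.2,-1.0,0],0,1],
    [[0,0,0],0,1],
  ],
)

```text
time: 6.9
position: [0.471, 0.1303, 0.2019]
tool_rot: [0.8, 0.6, 0.003, -0.001]
ft_force: [1.3, 0.7, -0.9]
grip_width: 0.0004
```

```bash
python3 plan.py 4 6;  python3 - <<'E'
from h import *
s=shot('side','s5.png');t=shot('top','t5.png')
cv2.imwrite('pics/m5.png',np.hstack([cv2.resize(x['pixels'][120:220,190:290,::-1],(400,400)) for x in(t,s)]))
E
```

```text
ang 166.6112123931327 rad 0.08325805117396333 z 0.2018599448131449 F [ 1.25088011  0.71765801 -0.87112564] q6 -1.2512553302580869 t 6.9
[-0.3, -0.5] [-0.1, -0.6] [-0.0, -0.6] [0.0, -0.6] [0.0, -0.6] [0.1, -0.6]
```

View pics/m5.png

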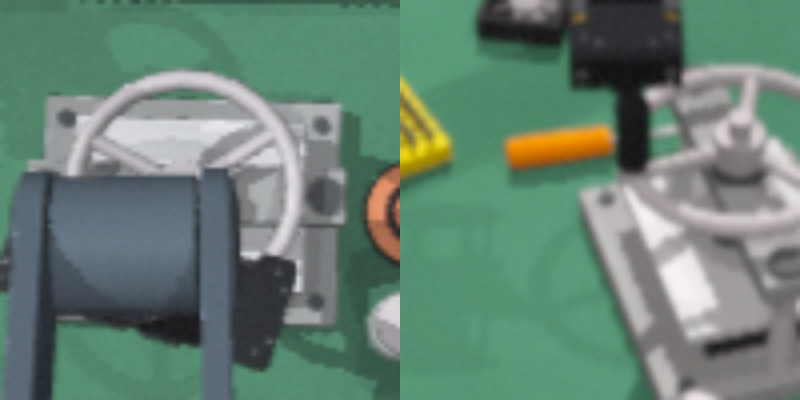

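```bash
python3 - <<'E'
from h import *
s=load('side0.png');s5=load('s5.png');t=load('t5.png');t0=load('top0.png')
H=np.array([.552,.111])
def ang(p): d=p[:2]-H; return np.degrees(np.arctan2(d[1],d[0]))%360,np.hypot(*d)
for c in(s,s5):
    m=(c['pixels'][145:185,235:275].max(2)<60)
    for v in range(0,25,2):
        u=np.where(m[v])[0]; 
        if len(u): print(v+145,u.min()+235,u.max()+235,end='; ')
    print()
print(ang(onz(s,253,168,.161)),ang(onz(s5,248.2,162,.161)))
print([ang(onz(t,190+a/4,120+b/4,.152)) for a,b in((90,135),(270,128))])
E
```

```text
153 250 256; 155 250 256; 157 250 256; 159 250 256; 161 250 256; 163 250 256; 165 250 256; 167 250 255; 
145 245 250; 147 244 251; 149 245 251; 151 245 251; 153 245 251; 155 245 251; 157 244 251; 159 244 251; 161 245 250; 
(np.float64(206.52061788470854), np.float64(0.08894203402470716)) (np.float64(187.4137778656547), np.float64(0.08578462569749737))
[(np.float64(62.28337823871264), np.float64(0.08326633328437924)), (np.float64(305.70295195043434), np.float64(0.07912802217384692))]
```

Side image and spokes agree: handle about 184°, so about 19° to go. I'll advance about 16° and check.

Request:
carry_out(
  steps=[
    [[-0.2,-0.5,0],0,1],
    [[-0.1,-0.6,0],0,1],
    [[0,-0.6,0],0,1],
    [[0,-0.6,0],0,1],
    [[0,0,0],0,1],
    [[0,0,0],0,1],
  ],
)

```text
time: 7.6
position: [0.4694, 0.1075, 0.2022]
tool_rot: [0.8, 0.6, 0.005, -0.001]
ft_force: [1.0, 2.0, 0.4]
grip_width: 0.0007
```

```bash
python3 plan.py 2 3;  python3 - <<'E'
from h import *
s=shot('side','s6.png')
m=(s['pixels'][130:185,235:275].max(2)<60)
for v in range(0,50,2):
        u=np.where(m[v])[0]; 
        if len(u): print(v+130,u.min()+235,u.max()+235,end='; ')
E
```

```text
ang 182.4031526314195 rad 0.0826965268714033 z 0.20218433193453977 F [0.99765759 1.95246834 0.39057423] q6 -1.3039853233986234 t 7.6
[-0.2, -0.3] [0.0, -0.3] [0.0, -0.3] 130 239 257; 132 235 261; 134 235 261; 136 235 261; 138 235 261; 140 235 261; 142 235 262; 144 235 261; 146 235 261; 148 249 253; 150 249 255; 152 249 255; 154 249 255; 156 249 255; 158 249 255; 160 249 254; 162 249 254; 164 249 254; 166 249 254;
```

The handle column is within about 1 px of its start. Now I'll back off, rise clear, and compare without anything in the way.

Request:
carry_out(
  steps=[
    [[0,1.5,0],0,1],
    [[0,1.0,3],0,1],
    [[0,0,4],0,1],
    [[-1,4,1],0,1],
    [[-2,4.5,0],0,1],
    [[-2,4.5,0],0,1],
    [[-2,4.5,0],0,1],
    [[0,4.5,0],0,1],
    [[0,0,0],0,1],
    [[0,0,0],0,1],
  ],
)

```text
time: 8.65
position: [0.3945, 0.355, 0.2854]
tool_rot: [0.801, 0.599, 0.0, 0.003]
ft_force: [0.6, -0.7, 0.3]
grip_width: 0.0005
```

```bash
cat > chk.py <<'E'
from h import *
import sys
k=sys.argv[1]
H=np.array([.552,.111])
def blob(c,x0,x1,y0,y1):
    p=c['pixels'][y0:y1,x0:x1].max(2)
    n,l,st,ce=cv2.connectedComponentsWithStats((p<60).astype('uint8'))
    i=1+st[1:,4].argmax(); print(st[i]+[x0,y0,0,0,0]); return ce[i]+[x0,y0]
T=shot('top',f't{k}.png');S=shot('side',f's{k}.png')
for a,b in((load('top0.png'),load('side0.png')),(T,S)):
    u=blob(a,225,265,175,205);v=blob(b,238,275,148,185)
    p=onz(a,*u,.218);q=onz(b,*v,.191)
    for x in(p,q): d=x[:2]-H;print(x[:2],np.degrees(np.arctan2(d[1],d[0]))%360)
d=cv2.absdiff(load('top0.png')['pixels'],T['pixels']).max(2)
print(robot.get_obs()['position'])
cv2.imwrite(f'pics/m{k}.png',np.hstack([cv2.resize(x['pixels'][y:y+140,160:320,::-1],(400,350)) for x,y in((T,120),(S,120))]))
E
python3 chk.py 7
```

```text
[243 187   8   9  58]
[250 152   7  17 110]
[0.47178411 0.07833628] 202.15603498427402
[0.47258703 0.07199768] 206.15716930686284
[241 188   8   9  56]
[249 151   7  17 105]
[0.46922613 0.08314651] 198.59814026955155
[0.47103738 0.07776328] 202.31909773934044
[0.39518931 0.35426663 0.2855774 ]
```

View pics/m7.png

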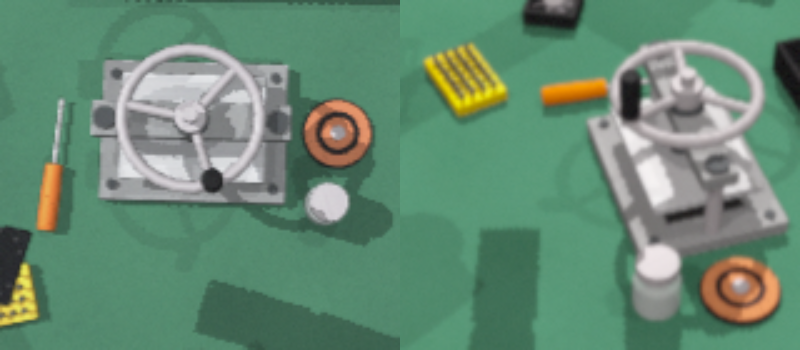

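Both cameras agree that the handle stopped about 3.7° (5.5 mm) short, which is already inside the tolerance. There's ample time, so I'll go back and nudge it.

Request:
carry_out(
  steps=[
    [[1,-4.5,0],0,1],
    [[2,-4.5,0],0,1],
    [[2,-4.5,0],0,1],
    [[2,-4.5,0],0,1],
    [[0.3,-3.0,0],0,1],
    [[0,0,0],0,1],
  ],
)

```text
time: 9.35
position: [0.4689, 0.1308, 0.2857]
tool_rot: [0.804, 0.595, -0.0, 0.005]
ft_force: [-0.2, 1.4, -0.5]
grip_width: 0.0005
```

Request:
carry_out(
  steps=[
    [[0,0,-3],0,1],
    [[0,0,-3],0,1],
    [[0,0,-2.2],0,1],
    [[0,0,0],0,1],
  ],
)

```text
time: 9.75
position: [0.4694, 0.1261, 0.2033]
tool_rot: [0.807, 0.59, 0.002, 0.006]
ft_force: [0.0, 0.4, 0.5]
grip_width: 0.0005
```

Request:
carry_out(
  steps=[
    [[0,-0.8,0],0,1],
    [[0,-0.7,0],0,1],
    [[0,-0.5,0],0,1],
    [[0,0,0],0,1],
    [[0,0,0],0,1],
  ],
)

```text
time: 10.25
position: [0.4715, 0.1047, 0.2071]
tool_rot: [0.808, 0.59, 0.005, 0.007]
ft_force: [0.2, -0.1, -0.8]
grip_width: 0.0002
```

Request:
carry_out(
  steps=[
    [[0,-0.3,-0.3],0,1],
    [[0,0,0],0,1],
  ],
)

```text
time: 10.45
position: [0.473, 0.1022, 0.2054]
tool_rot: [0.808, 0.59, 0.007, 0.008]
ft_force: [-0.3, -0.2, 0.7]
grip_width: 0.0004
```

```bash
python3 - <<'E'
from h import *
s=shot('side','s8.png');print(robot.get_obs()['position'],robot.get_obs()['ft_force'])
for c in(load('side0.png'),load('s6.png'),s):
    g=c['pixels'].max(2).astype(float)[154:165,244:262]; w=np.clip(110-g,0,None); print((w*np.arange(244,262)).sum()/w.sum())
E
```

```text
[0.47286511 0.10221373 0.20542952] [ 0.18792424 -0.02184397  0.66017606]
253.09236207161518
251.87815912636506
253.05144793592115
```

The handle's column in the side image now matches its start to 0.05 px. Backing out the same way.

Request:
carry_out(
  steps=[
    [[0,1.5,0],0,1],
    [[0,1.0,3],0,1],
    [[0,0,4],0,1],
    [[-1,4,1],0,1],
    [[-2,4.5,0],0,1],
    [[-2,4.5,0],0,1],
    [[-2,4.5,0],0,1],
    [[0,4.5,0],0,1],
    [[0,0,0],0,1],
    [[0,0,0],0,1],
  ],
)

```text
time: 11.5
position: [0.3981, 0.3517, 0.2869]
tool_rot: [0.808, 0.589, 0.003, 0.01]
ft_force: [0.4, -0.1, -1.2]
grip_width: 0.0008
```

```bash
python3 chk.py 9
```

```text
[243 187   8   9  58]
[250 152   7  17 110]
[0.47178411 0.07833628] 202.15603498427402
[0.47258703 0.07199768] 206.15716930686284
[243 187   8   9  56]
[250 152   7  17 109]
[0.47161477 0.07834095] 202.1110109017572
[0.4724416  0.07171579] 206.27915737461603
[0.39876616 0.35080613 0.28704821]
```

View pics/m9.png

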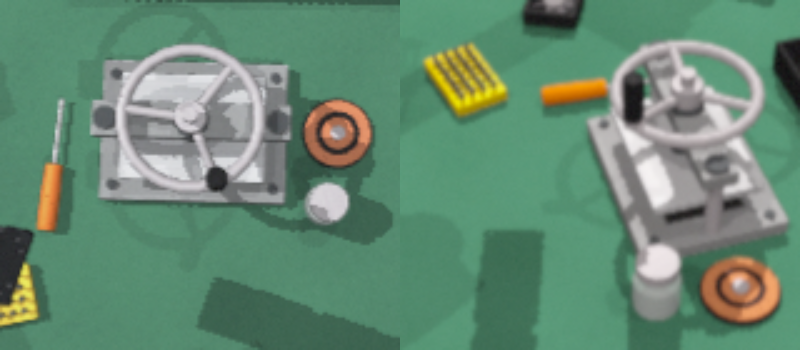

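The handle is back at its start to within 0.15° in both views. The hand is clear and the things near the press haven't moved, so I'm handing in.

```bash
python3 -c "
from rig import robot
print(robot.hand_in())"
```

```text
the job is handed in; nothing more can be done
None
```

I pushed the hand wheel by its handle with closed fingers through one full anticlockwise turn, without pinching it. I then took the hand clear and handed the job in at about 11.5 s.

- **Handle position:** the first push stopped 3.7° (about 5.5 mm) short, so I went back and nudged it. The last check put the handle within about 0.15° of its start in both the top and side cameras.
- **Full turn:** I followed the wheel and handle in pictures on the way round, so this was a whole turn.
- **Camera agreement:** the two cameras differ by about 4° on the handle's absolute angle. They differed just as much at the start, so the comparison with the start holds.
- **Other things:** by eye, the screwdriver, jar, coil and bits case look unmoved, though the hand partly hid the bits case from above. I made no separate check of the phone, fan or spanner; the fingers worked only at handle height, well above them.
- **Forces:** the wrist force stayed at a few newtons in every reading.

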